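# Snap the bike key's cover onto its dock and hold it home

## Robot

A 6-joint arm with a two-finger parallel gripper is mounted at the origin on the work surface. World frame = base frame: x ahead of the robot, y to its left, z up, the work surface at z = 0. Lengths are in m, angles in degrees, forces in N, time in s.
With the tool pointing down it reaches from about 0.25 to 0.725 m from the base axis. Payload 9.7 kg.
Tool frame: the origin (TCP) lies at the very end of the fingers, on their centre line; the grasp point (between the pads) lies 19 mm behind it (bot.grip_point_offset is the distance from the TCP to the grasp point, in m); y points along the fingers, x is the direction in which the jaws open and shut, and the axes are right-handed (so a half turn about y gives the same grasp; the last joint's range is limited). The gripper opens to 85 mm and grips with 20 to 120 N. Pads are 22 mm wide; open, the fingers measure 114 mm over their backs; the gripper's body (76 mm by 85 mm) begins 54 mm behind the grasp point. The pads swing forward as they close: fully open they stand 13 mm farther back than shut.
Start: joints at [75.86, 4.979, 10.078, 95.1, 0, 90], TCP at [0.134, 0.533, 0.194] pointing down, gripper open.
Joint ranges: [-179.16, 179.16], [-48.56, 103.87], [-65.8, 70.77], [-126.05, 130.52], [-82.76, 87.17], [-180, 180]. Speed limits (degrees/s): [127.2, 127.2, 147.25, 180, 180, 180].

## Interface

Orientations are given as [roll, pitch, yaw] about the fixed x, y, z axes, in that order (R = Rz(yaw) Ry(pitch) Rx(roll)).
In Python, from workcell import bot gives the robot as it stands.
- The arm moves only by the shell command python3 -m inch 'ROWS' [FORCE]. ROWS is JSON, a list of rows, each a list of 3 entries, a list of its own where there are three numbers: the shift along the tool's x, y, z in mm, then the turn, a rotation vector about the tool's x, y, z in rad, then the finger opening in mm, from 0 to 85.4. In form: [[[x, y, z], [ax, ay, az], grip], ...]. A call has 1 to 20 rows; each row is the pose to reach, as a shift and turn from the pose measured when the call began, along the tool's axes at that moment; what a row does not reach only later rows make up. A row lasts 1/10 s, in which the tool goes at most 50 mm and 8.59 degrees, less where a joint would pass 70% of its speed; a pose out of reach is approached as far as the arm can. A call with a gripper value outside its range is refused whole. The fingers move at their own pace and stop on an object; FORCE is the grip in N (left out, the last holds). Time passes only in rows, so rows that repeat a pose let the fingers close. It gives the time, the measured TCP pose, the force and the opening at its end, in the units of the state.
- bot.get_obs(): the state, without advancing time (a new reading comes with each control period).
- bot.camera(name): name is "scene" or "top" or "wrist"; returns a dict with "frame" (400x640x3 uint8, red, green, blue), "mtx" (3x3 intrinsics, pixels), "k1" (the pictures are not rectified: a ray, as slopes to the right and down, at radius r is drawn at 1 + k1 r^2 times it, then the intrinsics apply), "origin" and "orientation" of the camera in the world. Camera axes: x right, y down, z forward; pixel columns grow to the right and rows downward; lengths in m; the calibration is good to about 2 mm. A picture is of the moment at which its call begins. There is no depth.
- bot.job_done(): hands the job in, once; it reports no verdict.
Trained networks look in a picture, given as the dict that the camera call returned (one of the last four; its "shot" number tells which), for a name from the list of things; names that differ only in an ending like _2 or _b are one class to them, and where a whole thing is asked for, a point or a joint stands for the part that bears it (a point fixed in the world has none). Each returns a list of dicts, best first, with "confidence" (0 to 1); they miss things now and then, are a little off and sometimes report something else, mostly with a low value. They report only what shows in the picture. A call takes as long as a camera call. They do not tell look-alikes from the thing itself.
- bot.search_frame(picture, name): "box" ([left, top, right, bottom] in pixels, round what is visible of it).
- bot.cut_out(picture, name): "region" (400x640 bool, what is visible of it) and "box" ([left, top, right, bottom] in pixels, round what is visible of it).
The state is a dict: "time": time; "q": joint angles; "qd": joint speeds; "joint_efforts": joint torques, N m; "ee_pos": TCP position; "tcp_rot": TCP orientation; "wrist_force": force on the tool from outside, world axes, zero at the start; "torque": the same for the moment, N m; "opening": finger opening in m.
Only numpy, scipy, OpenCV 4.12 (cv2) and the standard library are available. Lean on these libraries where they do the work, as an engineer would, in place of code of your own. Each camera call takes 0.05 s, during which the arm holds its last target. There are 200 camera calls.

## Task

The key cover standing in the bamboo tray belongs on the empty key dock, the one whose metal stud is bare: lift the cover by the ring on its top, put it over that stud and push it straight down until it clicks, then keep pushing until it sits fully home on the dock. Finish while still holding the ring and pressing the cover down firmly - do not let go. Leave all the other things on the bench and in the tray where they are.

Things in the scene. Friction and masses are not known exactly. Their poses are not given: they have to be found in the camera images.
- cover: green hard silicone key cover to be moved: a round cap, 46 mm across and 31 mm tall, mass about 50 g, standing upright in the tray. Origin: centre of its open underside; z up. The underside has a round hole 20 mm wide through a lip 5 mm thick, and behind the lip a cavity 28 mm wide up to 26 mm. A chrome key blade sticks out of its side along +x, to 48 mm from the axis, at 15 mm height.
- cover_ring: the upright flat ring fixed on top of that cover, for lifting it. Origin: centre of its foot, on the cover's axis, 31 mm above the cover's origin; same axes. It is 30 mm wide along x, 8 mm thick along y and 30 mm tall along z (its top is 61 mm above the cover's underside); the bar is 7 mm wide and the opening 16 mm. Pinch it across its 8 mm thickness (along y), from above.
- dock: the empty key dock, fixed to the bench: aluminium base 70 x 70 x 16 mm with a rubber washer and an upright steel stud in its centre. Origin: centre of the underside, on the bench; z up.
- stud_tip (a point): centre of the flat top of the dock's bare steel stud, 42 mm above the bench and 24 mm above the washer's top; axes as the dock. The stud is 17 mm thick; its top 4 mm taper to 9 mm.
- catches (a point): point on the stud's axis at the height of its four sprung catches, 29 mm above the bench. They bulge to 12.5 mm from the axis (25 mm across) and reach 9 mm up and down. Pushing the cover over them takes about 8 to 13 N, most when its underside is 12 mm above the washer; then the resistance drops, from 6 mm they pull it down, and it can be pushed on to the rigid stop.
- dock_seat: rubber washer lying on the dock's base round the stud, 44 mm across, 2 mm thick; the cover's underside rests on it when fully home. Same origin and axes as the dock.
- seat_center (a point): centre of the washer's top face, on the stud's axis, 18 mm above the bench; axes as the dock. When the cover is fully home its origin is here.
- taken_dock: the second key dock, same size, fixed, already carrying a cover like the first one (its ring's top is 79 mm above the bench). Not part of the job. Origin: centre of its underside.
- tray: shallow bamboo tray, fixed, 260 x 200 mm (x, y), rim 18 mm high, floor 5 mm above the bench. Origin: centre of its underside.
- jar: small glass jar with a twist cap, 48 mm across, 65 mm tall, standing in the far part of the tray; leave alone. Origin: centre of its underside.
- bike_key: loose chrome bike lock key lying in the far part of the tray, about 50 mm long, 5 mm thick; leave alone. Origin: middle of its underside.
- tin: flat round shoe polish tin, 64 mm across, 23 mm tall, on the bench; leave alone. Origin: centre of its underside.
- shoe_brush: shoe brush lying bristles down, 150 x 48 x 40 mm, long side along its x; leave alone. Origin: centre of its underside.
- bike_light: black bike light, 60 x 30 x 28 mm; leave alone. Origin: centre of its underside.
There are look-alikes about, which are no part of the job. What is shaped like the cover but blue or yellow is not meant. Leave any blue look-alike of the dock alone.

How it is judged:
By the outcome, as a careful person would: the job done as asked, in the order asked, and still so for the second after the job is handed in, while the arm keeps its last pose, push and grip.
It also fails if it takes over 38 s, if anything falls off the work surface, if the arm or the gripper's body presses on something with over 40 N, if the wrist force passes 120 N, or if a joint passes its speed limit or range.

## Working session

There is one attempt and no reset: what is moved stays moved. The work goes in short steps, Python scripts to look and compute and a shell command to move; the robot and the scene stay as the last step left them, time stands still between calls to the robot, and variables do not carry over. Pictures are saved under pics/ and viewed, about 8 in all and at most 12, crops included, and the job is handed in when it is done.

```bash
mkdir -p pics; ls; cat > h.py <<'E'
import numpy as np, cv2
from workcell import bot
from scipy.spatial.transform import Rotation as R
def rot(o):
    o=np.array(o,float)
    if o.shape==(3,3): return o
    return R.from_euler('xyz',o,degrees=True).as_matrix()
def ray(p,uv):
    K=np.array(p['mtx']);d=np.array([p['k1'],0,0,0,0],float)
    # forward: xd = x(1+k1 r^2)
    n=cv2.undistortPoints(np.array([[uv]],float),K,d)[0,0]
    return np.array(p['origin']),rot(p['orientation'])@np.array([n[0],n[1],1])
def atz(p,uv,z):
    o,d=ray(p,uv); return o+d*(z-o[2])/d[2]
def proj(p,X):
    c=rot(p['orientation']).T@(np.array(X)-np.array(p['origin']))
    a=c[:2]/c[2]; a=a*(1+p['k1']*(a@a)); K=np.array(p['mtx'])
    return K[:2,:2]@a+K[:2,2]
def shot(n,f):
    p=bot.camera(n); cv2.imwrite('pics/'+f,cv2.cvtColor(p['frame'],cv2.COLOR_RGB2BGR)); return p
E
python3 - <<'E'
from h import *
print(bot.get_obs())
for n in ['top','scene']:
    p=shot(n,n+'1.png'); print(n,p['mtx'],p['k1'],p['origin'],p['orientation'])
    for k in ['cover','cover_ring','dock','stud_tip','dock_seat','taken_dock']:
        try: 
            for r in bot.search_frame(p,k)[:4]: print(k,np.round(r['confidence'],2),np.round(r['box'],1),[atz(p,((r['box'][0]+r['box'][2])/2,(r['box'][1]+r['box'][3])/2),0.03).round(3)])
        except Exception as e: print(k,e)
a=cv2.imread('pics/top1.png');b=cv2.imread('pics/scene1.png')
E
```

```text
pics
{'time': 0.0, 'q': array([ 7.58593876e+01,  5.01087554e+00,  1.00341261e+01,  9.50994938e+01,
       -2.58860515e-03,  8.99999158e+01]), 'qd': array([-0.01607682,  0.01284414, -0.00605728,  0.03525901,  0.1153064 ,
       -0.06150574]), 'joint_efforts': array([-1.96406807e-03, -5.20378697e+01,  4.64809012e+01,  1.60213339e-02,
        1.70552255e-05,  9.15157017e-06]), 'ee_pos': array([0.13431198, 0.53305927, 0.19378232]), 'tcp_rot': array([-9.00025885e+01,  7.62431662e-02,  7.58594718e+01]), 'wrist_force': array([-0.23253738, -0.06300119,  0.81378487]), 'torque': array([ 0.03875831, -0.02032975, -0.01680381]), 'opening': 0.08544385986465564}
top [[434.38610272   0.         324.36692542]
 [  0.         434.38610272 201.10117022]
 [  0.           0.           1.        ]] 0.021486417975718302 [0.43368958 0.02019096 1.36596794] [-1.76393785e+02  5.93663941e-03 -9.05180886e+01]
cover 0.79 [448.  170.  466.1 187.6] [array([ 0.583, -0.39 ,  0.03 ])]
cover 0.52 [401.9 256.4 423.  272.4] [array([ 0.322, -0.247,  0.03 ])]
dock 0.93 [195.5 150.  219.9 173.1] [array([0.644, 0.379, 0.03 ])
[... 896 characters left out ...]
214.7 159.2 239.9] [array([ 0.604, -0.397,  0.03 ])]
cover_ring 0.73 [388.9 204.6 427.1 232.7] [array([0.574, 0.242, 0.03 ])]
cover_ring 0.59 [223.5 151.7 229.8 162.8] [array([ 0.307, -0.245,  0.03 ])]
cover_ring 0.55 [205.4 201.  210.9 217.4] [array([ 0.538, -0.258,  0.03 ])]
dock 0.74 [389.9 207.2 425.  230.3] [array([0.574, 0.241, 0.03 ])]
dock 0.67 [452.1 237.9 490.5 259.9] [array([0.677, 0.371, 0.03 ])]
stud_tip 0.96 [453.8 232.2 489.8 262.6] [array([0.672, 0.374, 0.03 ])]
stud_tip 0.84 [389.8 204.5 425.4 232.1] [array([0.573, 0.242, 0.03 ])]
stud_tip 0.44 [199.5 234.4 222.6 265.2] [array([ 0.677, -0.226,  0.03 ])]
taken_dock 0.68 [332.3 188.9 366.  226.1] [array([0.532, 0.099, 0.03 ])]
```

```bash
python3 - <<'E'
import cv2,numpy as np
a=cv2.imread('pics/top1.png')[110:320,170:500];b=cv2.imread('pics/scene1.png')[130:300,110:510]
a=cv2.resize(a,(800,509))[:,:]
b=cv2.resize(b,(800,340),interpolation=cv2.INTER_CUBIC)
a=cv2.resize(a,(400,255)) if 0 else a
cv2.imwrite('pics/a.png',a);cv2.imwrite('pics/b.png',b)
E
```

```text
(no output)
```

View pics/a.png

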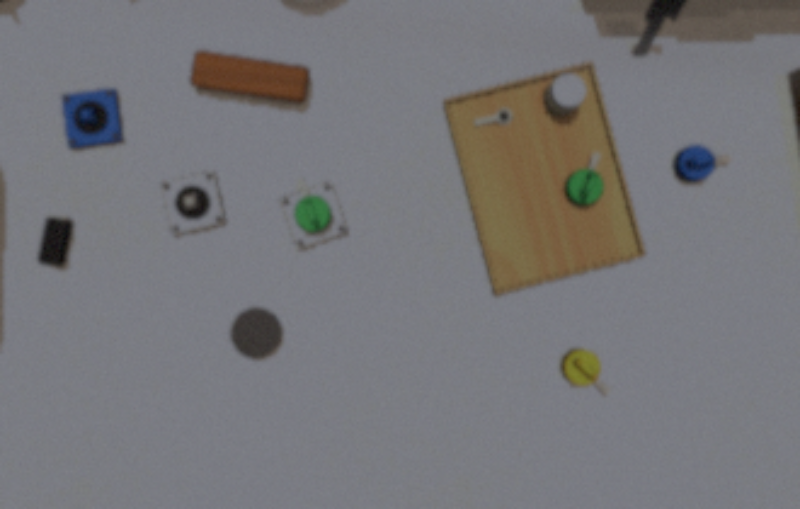

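View pics/b.png

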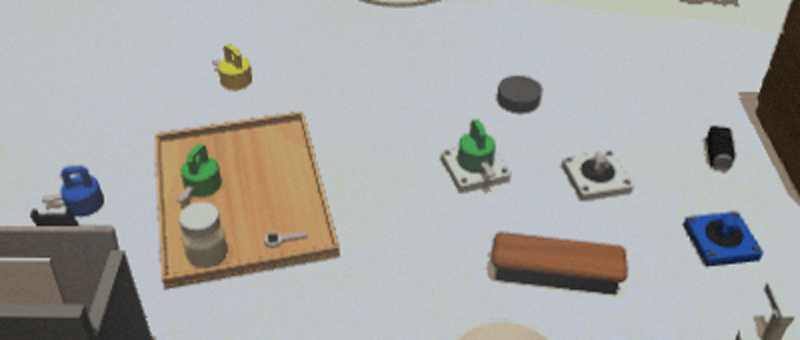

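The green cover stands in the tray at about (411,187) in the top picture, with its blade pointing up the picture. The bare grey dock is at (249,194), and the blue and yellow look-alikes are elsewhere. Next I'll refine these positions from both cameras.

```bash
python3 - <<'E'
from h import *
from scipy.optimize import least_squares
ps={}
for n in ['top','scene']:
    p=bot.camera(n); h=cv2.cvtColor(p['frame'],cv2.COLOR_RGB2HSV)
    m=cv2.inRange(h,(45,100,40),(80,255,255)); k,l,s,c=cv2.connectedComponentsWithStats(m)
    for i in range(1,k):
        if s[i,4]>40: print(n,s[i],c[i].round(1), atz(p,c[i],0.036).round(4))
    for nm in ['stud_tip','dock_seat','dock','tray']:
        for r in bot.cut_out(p,nm)[:3]:
            v,u=np.nonzero(r['region']); print(n,nm,round(r['confidence'],2),r['box'],(u.mean().round(1),v.mean().round(1)),atz(p,(u.mean(),v.mean()),{'stud_tip':.01,'dock_seat':.018}.get(nm,.012)).round(4))
    ps[n]=p
    print(n,'base proj',proj(p,[0.56,-.26,0.036]))
E
```

```text
top [404 180  15  14 169] [410.8 186.7] [ 0.5593 -0.2462  0.036 ]
top [292 191  14  14 149] [298.6 197.8] [0.5283 0.0984 0.036 ]
top stud_tip 0.68 [239.9, 183.3, 264.3, 207.4] (np.float64(249.6), np.float64(193.8)) [0.544  0.2532 0.01  ]
top stud_tip 0.63 [199.4, 147.1, 216.5, 171.5] (np.float64(207.5), np.float64(158.2)) [0.6576 0.3856 0.01  ]
top dock_seat 0.64 [203.3, 153.9, 218.3, 164.1] (np.float64(208.4), np.float64(159.5)) [0.652  0.3806 0.018 ]
top dock_seat 0.44 [244.8, 189.3, 254.4, 201.6] (np.float64(249.6), np.float64(193.4)) [0.5446 0.252  0.018 ]
top dock 0.78 [195.8, 147.5, 220.3, 173.5] (np.float64(207.4), np.float64(158.2)) [0.6571 0.3853 0.012 ]
top dock 0.62 [238.5, 179.8, 263.2, 210.1] (np.float64(249.5), np.float64(194.1)) [0.5431 0.2533 0.012 ]
top tray 0.94 [353.4, 134.8, 433.2, 231.7] (np.float64(393.1), np.float64(185.5)) [ 0.566  -0.1958  0.012 ]
top base proj [415.2653738 186.4714179]
scene [464   0  16  29 313] [472.8  11.2] [-1.2241  0.9726  0.036 ]
scene [515   0  21  21 173] [524.2   7.4] [-1.3469  1.3405  0.036 ]
scene [514   4  30  37 209] [527.6  24.
[... 454 characters left out ...]
 stud_tip 0.26 [333.1, 188.6, 364.8, 224.2] (np.float64(347.9), np.float64(211.2)) [0.5234 0.098  0.01  ]
scene dock_seat 0.44 [199.3, 206.1, 219.5, 229.5] (np.float64(209.3), np.float64(217.4)) [ 0.556  -0.2534  0.018 ]
scene dock_seat 0.41 [403.6, 207.5, 414.2, 223.0] (np.float64(408.2), np.float64(216.8)) [0.5541 0.2485 0.018 ]
scene dock 0.81 [391.7, 203.5, 425.9, 230.5] (np.float64(408.2), np.float64(217.8)) [0.5514 0.25   0.012 ]
scene dock 0.58 [451.1, 237.0, 492.4, 261.0] (np.float64(470.9), np.float64(248.9)) [0.6601 0.38   0.012 ]
scene tray 0.73 [187.2, 188.0, 280.1, 271.8] (np.float64(234.1), np.float64(227.7)) [ 0.5868 -0.1874  0.012 ]
scene base proj [205.18308898 213.18576596]
```

```bash
python3 - <<'E'
from h import *
p=bot.camera('wrist'); o=bot.get_obs(); T=rot(o['tcp_rot'])
print('cam in tool mm',(T.T@(np.array(p['origin'])-o['ee_pos'])*1000).round(1)); print('cam axes in tool',(T.T@rot(p['orientation'])).round(3)); print(p['mtx'][0],p['k1'])
tgt=np.array([.546,.251,.194+.03]); print('to dock',(T.T@(tgt-o['ee_pos'])*1000).round(1))
E
```

```text
cam in tool mm [   0.2 -178.9   85.5]
cam axes in tool [[ 1.    -0.     0.   ]
 [-0.    -0.329  0.944]
 [-0.    -0.944 -0.329]]
[290.01415202   0.         316.35640792] -0.05484587878391446
to dock [-173.2  -29.5 -468.1]
```

```bash
python3 -m inch '[[[-17,-3,-47],[0,0,0],85],[[-34,-6,-94],[0,0,0],85],[[-51,-9,-140],[0,0,0],85],[[-69,-12,-187],[0,0,0],85],[[-86,-15,-234],[0,0,0],85],[[-104,-18,-281],[0,0,0],85],[[-121,-21,-328],[0,0,0],85],[[-139,-24,-374],[0,0,0],85],[[-156,-27,-421],[0,0,0],85],[[-173,-30,-468],[0,0,0],85],[[-173,-30,-468],[0,0,0],85],[[-173,-30,-468],[0,0,0],85]]'
python3 - <<'E'
from h import *
o=bot.get_obs();print(o['q'].round(1))
p=shot('wrist','w1.png')
for nm in ['stud_tip','dock_seat','dock']:
    for r in bot.cut_out(p,nm)[:2]:
        v,u=np.nonzero(r['region']); b=r['box'];c=((b[0]+b[2])/2,(b[1]+b[3])/2);print(nm,round(r['confidence'],2),b,(u.mean().round(1),v.mean().round(1)),atz(p,c,.016).round(4))
E
```

```text
time: 2.45
ee_pos: [0.5466, 0.2503, 0.2238]
tcp_rot: [-89.9, 0.0, 75.7]
wrist_force: [-0.9, 0.2, -0.1]
opening: 0.0847
[24.6 13.2 22.7 99.5  0.  38.9]
stud_tip 0.82 [284.0, 130.3, 351.1, 200.9] (np.float64(317.6), np.float64(164.2)) [0.5453 0.2526 0.016 ]
stud_tip 0.76 [394.3, 187.0, 451.8, 242.1] (np.float64(422.0), np.float64(214.0)) [0.6523 0.3829 0.016 ]
dock_seat 0.6 [406.0, 203.1, 437.8, 227.8] (np.float64(422.6), np.float64(214.9)) [0.6533 0.3811 0.016 ]
dock_seat 0.57 [301.9, 149.4, 333.3, 181.4] (np.float64(317.3), np.float64(165.0)) [0.5451 0.2527 0.016 ]
dock 0.97 [394.8, 187.5, 452.3, 240.4] (np.float64(422.4), np.float64(214.3)) [0.6516 0.3837 0.016 ]
dock 0.71 [284.7, 132.8, 348.3, 199.3] (np.float64(317.9), np.float64(164.0)) [0.5456 0.251  0.016 ]
```

View pics/w1.png

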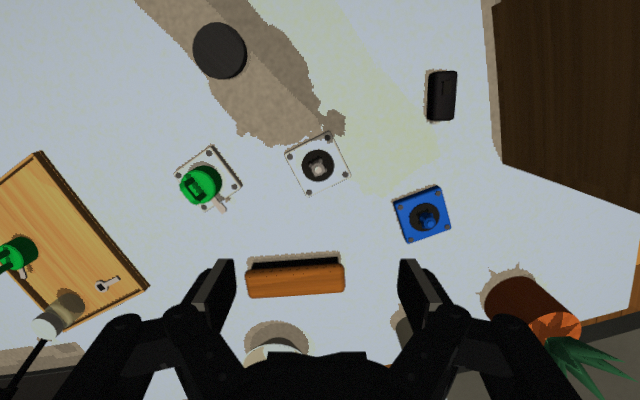

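The dock, at (317,165) in the wrist picture, is bare and lies at about (0.5455, 0.2518). Next I go to the cover.

```bash
python3 -m inch '[[[-48,0,-13],[0,0,0],85],[[-96,0,-27],[0,0,0],85],[[-144,0,-40],[0,0,0],85],[[-191,5,-54],[0,0,0],85],[[-239,10,-67],[0,0,0],85],[[-287,15,-81],[0,0,0],85],[[-335,20,-94],[0,0,0],85],[[-383,25,-108],[0,0,0],85],[[-431,30,-122],[0,0,0],85],[[-479,35,-135],[0,0.065,0],85],[[-479,35,-135],[0,0.065,0],85],[[-479,35,-135],[0,0.065,0],85],[[-479,35,-135],[0,0.065,0],85]]'
python3 - <<'E'
from h import *
o=bot.get_obs();print(o['q'].round(1))
p=shot('wrist','w2.png')
h=cv2.cvtColor(p['frame'],cv2.COLOR_RGB2HSV); m=cv2.inRange(h,(45,100,30),(80,255,255)); k,l,s,c=cv2.connectedComponentsWithStats(m)
for i in range(1,k):
    if s[i,4]>100: print(s[i],c[i].round(1), atz(p,c[i],0.03).round(4))
for nm in ['cover','cover_ring']:
    for r in bot.cut_out(p,nm)[:2]:
        v,u=np.nonzero(r['region']); b=r['box'];print(nm,round(r['confidence'],2),b,atz(p,(u.mean(),v.mean()),.02 if nm=='cover' else .051).round(4))
cv2.imwrite('pics/w2c.png',cv2.resize(cv2.imread('pics/w2.png')[60:260,200:440],(720,600),interpolation=cv2.INTER_CUBIC))
E
```

```text
time: 3.95
ee_pos: [0.5599, -0.2439, 0.1902]
tcp_rot: [-90.0, -0.0, 72.3]
wrist_force: [0.1, 1.3, 0.1]
opening: 0.0851
[-23.6  13.5  19.2  95.7   0.   -5.9]
[ 569   38   71   45 2416] [602.4  60.5] [0.5289 0.1074 0.03  ]
[ 293  155   38   42 1217] [311.9 175.3] [ 0.5585 -0.2486  0.03  ]
cover 0.94 [292.8, 153.3, 334.2, 211.9] [ 0.5639 -0.2503  0.02  ]
cover 0.66 [185.7, 208.8, 237.7, 244.7] [ 0.5887 -0.3939  0.02  ]
cover_ring 0.78 [195.6, 223.6, 225.6, 245.0] [ 0.5875 -0.3886  0.051 ]
```

View pics/w2c.png

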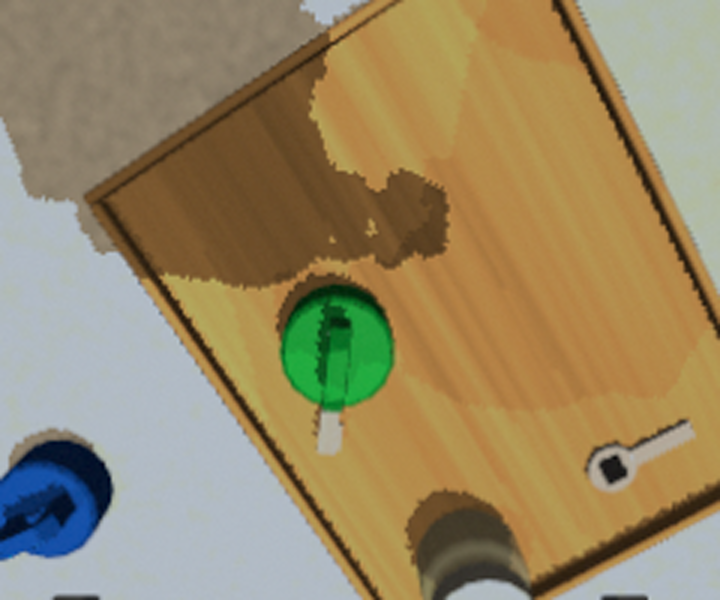

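```bash
cat > fit.py <<'E'
from h import *
from scipy.optimize import minimize
def sil(p,x,y,yaw,z0,S=4):
    t=np.linspace(0,2*np.pi,60);im=np.zeros((400*S,640*S),np.uint8)
    c=[[x+.023*np.cos(a),y+.023*np.sin(a),z0+h] for a in t for h in (0,.031)]
    Rz=R.from_euler('z',yaw,degrees=True).as_matrix()
    r=[np.array([x,y,z0])+Rz@np.array([sx*w,sy*.004,h]) for sx in(-1,1) for sy in (-1,1) for w,h in((.015,.031),(.015,.046),(.0106,.0566),(0,.061))]
    for P in (c,r):
        q=np.array([proj(p,X) for X in P])*S+S/2
        cv2.fillConvexPoly(im,cv2.convexHull(q.astype(np.int32)),255)
    return cv2.resize(im,(640,400),interpolation=cv2.INTER_AREA)/255.
def fit(p,x,y,yaw,z0):
    h=cv2.cvtColor(p['frame'],cv2.COLOR_RGB2HSV); m=cv2.inRange(h,(45,80,15),(85,255,255))
    u,v=proj(p,[x,y,z0+.03]).astype(int); w=np.zeros_like(m);w[max(0,v-60):v+60,max(0,u-60):u+60]=1;m=m*w
    m=cv2.morphologyEx(m,cv2.MORPH_CLOSE,np.ones((5,5)))/255.
    f=lambda a:np.abs(sil(p,a[0]/1e3,a[1]/1e3,yaw,z0)-m).sum()
    s=minimize(f,[x*1e3,y*1e3],method='Nelder-Mead',options=dict(initial_simplex=[[x*1e3,y*1e3],[x*1e3+5,y*1e3],[x*1e3,y*1e3+5]],xatol=.1))
    return s.x.round(1),s.fun,m.sum()
E
python3 - <<'E'
from fit import *
p=bot.camera('wrist')
x,f,n=fit(p,.559,-.247,-18,.005);print(x,f,n)
for tip in [(309.5,210.5),(308.5,210.5),(310.5,211)]:
    a=atz(p,tip,.020);d=a[:2]-x/1e3;print(np.hypot(*d),np.degrees(np.arctan2(d[1],d[0])))
p=bot.camera('top');print(fit(p,.559,-.247,-18,.005))
p=bot.camera('scene');print(fit(p,.559,-.247,-18,.005))
E
```

```text
[ 560.5 -249.3] 97.20784313725488 1215.0
0.04733927411179058 -21.666323132479388
0.04744689895179195 -23.22070818335982
0.04795794301458108 -20.076134977912698
(array([ 560.1, -248. ]), np.float64(47.15294117647059), np.float64(180.0))
(array([ 556.6, -251.3]), np.float64(79.89019607843136), np.float64(319.0))
```

```bash
python3 -m inch '[[[-5,30,-2],[0,0.066,0],60],[[-5,65,-2],[0,0.066,0],60],[[-5,95,-2],[0,0.066,0],60],[[-5,115,-2],[0,0.066,0],60],[[-5,130,-2],[0,0.066,0],60],[[-5,140,-2],[0,0.066,0],60],[[-5,147,-2],[0,0.066,0],60],[[-5,150,-2],[0,0.066,0],60],[[-5,150,-2],[0,0.066,0],60],[[-5,150,-2],[0,0.066,0],60]]' 40
python3 - <<'E'
from h import *
p=shot('wrist','w3.png')
cv2.imwrite('pics/w3c.png',cv2.resize(cv2.imread('pics/w3.png')[130:400,160:480],(640,540)))
E
```

```text
time: 5.25
ee_pos: [0.5609, -0.25, 0.0409]
tcp_rot: [-90.1, -0.0, 68.5]
wrist_force: [0.2, 0.5, -0.0]
opening: 0.0599
```

View pics/w3c.png

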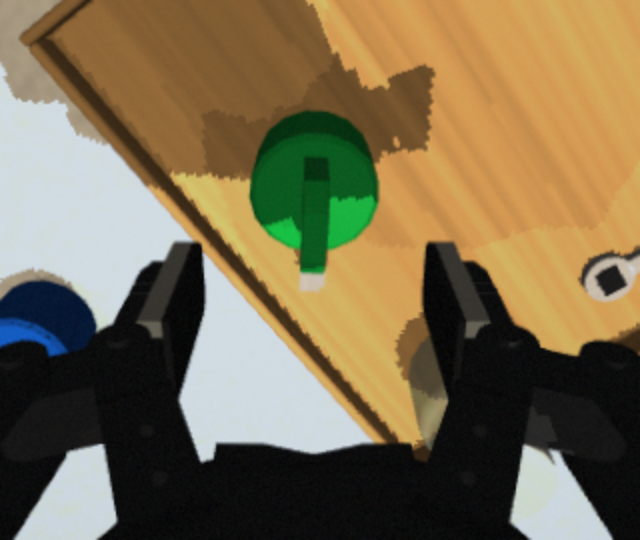

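```bash
python3 - <<'E'
from fit import *
p=bot.camera('wrist');o=bot.get_obs();T=rot(o['tcp_rot'])
x,f,n=fit(p,.5605,-.2493,-21.5,.005);print(x,f,n)
X=np.array([x[0]/1e3,x[1]/1e3,o['ee_pos'][2]]);print('tool offset mm',(T.T@(X-o['ee_pos'])*1e3).round(1))
c=lambda q:((q-[160,130])*2).round()
print('tcp',c(proj(p,o['ee_pos'])),'tips',[c(proj(p,o['ee_pos']+T@[s*.03,-.007,0])) for s in(-1,1)])
E
```

```text
[ 560.5 -249.4] 319.87450980392157 3677.0
tool offset mm [ 0.4 -0.   0.5]
tcp [312. 206.] tips [array([221., 215.]), array([403., 215.])]
```

```bash
python3 -m inch '[[[0,1,0],[0,0,0],40],[[0,1,0],[0,0,0],20],[[0,1,0],[0,0,0],12],[[0,1,0],[0,0,0],5],[[0,1,0],[0,0,0],0],[[0,1,0],[0,0,0],0],[[0,1,0],[0,0,0],0],[[0,1,0],[0,0,0],0],[[0,1,0],[0,0,0],0],[[0,1,0],[0,0,0],0]]' 40
python3 - <<'E'
from h import *
p=shot('wrist','w4.png')
cv2.imwrite('pics/w4c.png',cv2.resize(cv2.imread('pics/w4.png')[130:400,160:480],(640,540)))
E
```

```text
time: 6.35
ee_pos: [0.5609, -0.25, 0.0398]
tcp_rot: [-90.1, -0.0, 68.5]
wrist_force: [-0.1, -0.1, -0.0]
opening: 0.0
```

View pics/w4c.png

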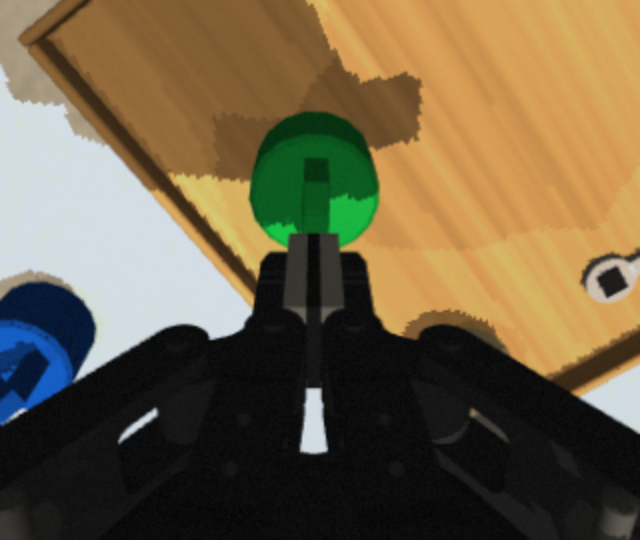

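The fingers closed to 0 and missed the ring. In the picture the fingertips, at (313,233), lie above the ring top, and three cues put them about 40 mm short of the reported TCP. I'll check the camera scale before going lower.

```bash
python3 - <<'E'
from fit import *
p=bot.camera('wrist');o=bot.get_obs();T=rot(o['tcp_rot'])
print('cam in tool',(T.T@(np.array(p['origin'])-o['ee_pos'])*1000).round(1),p['mtx'][1])
# disc width: cap top, visible extents at crop x 249..378 -> px
for z in (.036,-.005,.076):
    l=atz(p,(160+250/2,130+190/2),z);r=atz(p,(160+378/2,130+190/2),z);print(z,np.linalg.norm(l-r)*1e3)
for y in (0,-10,-20,-30,-40,-50):
    print(y,[((proj(p,o['ee_pos']+T@[0,y/1e3,z/1e3])-[160,130])*2).round().tolist() for z in(11,-11)])
E
```

```text
cam in tool [ 1.000e-01 -1.789e+02  8.550e+01] [  0.         290.01415202 201.12302754]
0.036 44.00884756514039
-0.005 53.89250966341344
0.076 34.366250396093555
0 [[312.0, 177.0], [312.0, 235.0]]
-10 [[312.0, 189.0], [312.0, 250.0]]
-20 [[312.0, 202.0], [312.0, 266.0]]
-30 [[312.0, 217.0], [312.0, 283.0]]
-40 [[312.0, 234.0], [312.0, 303.0]]
-50 [[312.0, 253.0], [312.0, 325.0]]
```

```bash
python3 -m inch '[[[0,0,0],[0,0,0],60],[[0,0,0],[0,0,0],60],[[0,0,0],[0,0,0],60],[[0,0,0],[0,0,0],60],[[0,0,0],[0,0,0],60],[[0,4,0],[0,0,0],60],[[0,8,0],[0,0,0],60],[[0,12,0],[0,0,0],60],[[0,16,0],[0,0,0],60],[[0,20,0],[0,0,0],60],[[0,20,0],[0,0,0],60],[[0,20,0],[0,0,0],60]]' 40
python3 - <<'E'
from h import *
print(bot.get_obs()['wrist_force'])
p=shot('wrist','w5.png');p=shot('scene','s5.png')
a=cv2.resize(cv2.imread('pics/w5.png')[150:350,180:460],(560,400));b=cv2.imread('pics/s5.png')[130:290,150:290];b=cv2.resize(b,(350,400),interpolation=cv2.INTER_CUBIC)
cv2.imwrite('pics/c5.png',cv2.resize(np.hstack([a,b]),(800,352)))
E
```

```text
time: 7.65
ee_pos: [0.5608, -0.25, 0.0198]
tcp_rot: [-90.1, -0.0, 68.5]
wrist_force: [-0.1, -0.4, 0.4]
opening: 0.0602
[-0.06499152 -0.36597833  0.37382164]
```

View pics/c5.png

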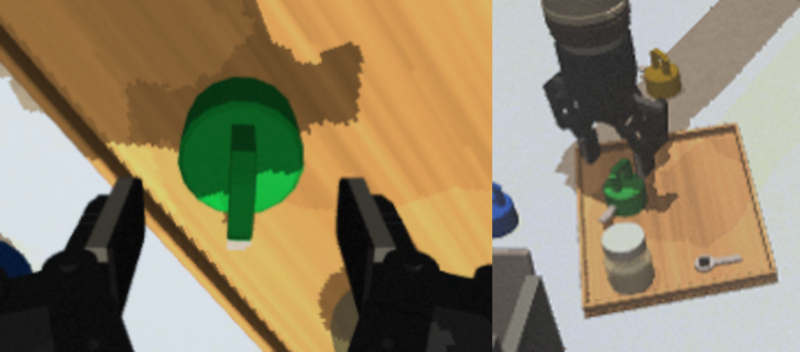

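```bash
python3 -m inch '[[[0,5,0],[0,0,0],60],[[0,10,0],[0,0,0],60],[[0,14,0],[0,0,0],50],[[0,18,0],[0,0,0],40],[[0,18,0],[0,0,0],30],[[0,18,0],[0,0,0],20],[[0,18,0],[0,0,0],10],[[0,18,0],[0,0,0],0],[[0,18,0],[0,0,0],0],[[0,18,0],[0,0,0],0],[[0,18,0],[0,0,0],0],[[0,18,0],[0,0,0],0]]' 40
python3 - <<'E'
from h import *
o=bot.get_obs();print(o['wrist_force'],o['q'])
p=shot('wrist','w6.png');p=shot('scene','s6.png')
a=cv2.resize(cv2.imread('pics/w6.png')[150:350,180:460],(560,400));b=cv2.imread('pics/s6.png')[160:260,180:267];b=cv2.resize(b,(350,400),interpolation=cv2.INTER_CUBIC)
cv2.imwrite('pics/c6.png',cv2.resize(np.hstack([a,b]),(800,352)))
E
```

```text
time: 8.95
ee_pos: [0.5612, -0.2501, 0.0024]
tcp_rot: [-90.1, -0.0, 68.5]
wrist_force: [-0.5, -0.5, 3.4]
opening: 0.0073
[-0.54191671 -0.54972004  3.38267603] [-2.40313445e+01  1.41391936e+01 -8.05077974e-01  7.49071664e+01
  2.31525649e-02 -2.55501340e+00]
```

View pics/c6.png

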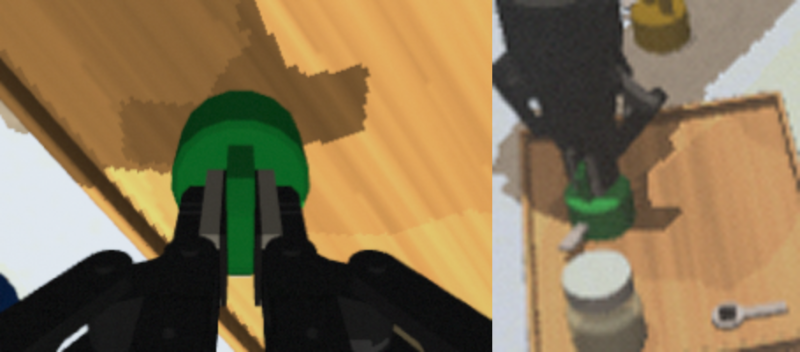

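Opening 7.3 mm, so the ring is gripped. I'll tighten the grip and lift 130 mm so the cover clears the taken dock on the way.

```bash
python3 -m inch '[[[0,0,0],[0,0,0],0],[[0,0,0],[0,0,0],0],[[0,-5,0],[0,0,0],0],[[0,-15,0],[0,0,0],0],[[0,-30,0],[0,0,0],0],[[0,-50,0],[0,0,0],0],[[0,-75,0],[0,0,0],0],[[0,-100,0],[0,0,0],0],[[0,-120,0],[0,0,0],0],[[0,-130,0],[0,0,0],0],[[0,-130,0],[0,0,0],0],[[0,-130,0],[0,0,0],0]]' 100
python3 - <<'E'
from fit import *
o=bot.get_obs();print(o['wrist_force'],o['opening'],o['ee_pos'])
for n in ('wrist','top','scene'):
    p=shot(n,n+'7.png'); print(n,fit(p,.5605,-.2494,-21.5,.005+.130))
E
```

```text
time: 10.25
ee_pos: [0.5607, -0.25, 0.1318]
tcp_rot: [-90.1, -0.0, 68.5]
wrist_force: [-0.1, -0.4, -1.7]
opening: 0.0059
[-0.12009782 -0.36121835 -1.69647047] 0.005908966014273602 [ 0.5607217  -0.24995794  0.13179034]
wrist (array([ 559.7, -249.5]), np.float64(1883.0117647058823), np.float64(4168.0))
top (array([ 557.7, -241. ]), np.float64(146.87843137254902), np.float64(119.0))
scene (array([ 556.1, -250.2]), np.float64(245.39215686274508), np.float64(234.0))
```

```bash
python3 -m inch '[[[15,0,6],[0,0,0],0],[[50,0,22],[0,0,0],0],[[92,0,40],[0,0,0],0],[[134,0,58],[0,0,0],0],[[176,0,76],[0,0,0],0],[[218,0,94],[0,0,0],0],[[260,0,112],[0,0,0],0],[[302,0,130],[0,0,0],0],[[344,0,148],[0,0,0],0],[[386,0,166],[0,0,0],0],[[425,0,183],[0,0,0],0],[[450,0,194],[0,0,0],0],[[461,0,198],[0,0,0],0],[[461,0,198],[0,0,0],0],[[461,0,198],[0,0,0],0],[[461,0,198],[0,0,0],0]]' 100
python3 - <<'E'
from fit import *
o=bot.get_obs();print(o['wrist_force'],o['opening'],o['ee_pos'],o['tcp_rot'])
p=shot('wrist','w8.png');
for nm in ['stud_tip','dock_seat','dock']:
    for r in bot.cut_out(p,nm)[:2]:
        b=r['box'];print(nm,round(r['confidence'],2),b)
s=shot('scene','s8.png')
print([proj(s,[.5455,.2518,z]).round() for z in (.018,.042)])
a=cv2.resize(cv2.imread('pics/w8.png')[100:300,180:460],(560,400));b=cv2.imread('pics/s8.png')[130:250,350:455];b=cv2.resize(b,(350,400),interpolation=cv2.INTER_CUBIC)
cv2.imwrite('pics/c8.png',cv2.resize(np.hstack([a,b]),(800,352)))
E
```

```text
time: 12.0
ee_pos: [0.545, 0.2505, 0.1311]
tcp_rot: [-90.0, -0.0, 68.4]
wrist_force: [-0.5, -0.1, -1.7]
opening: 0.0059
[-0.51413427 -0.07960847 -1.70034637] 0.005868076431102457 [0.54498302 0.25045313 0.13114356] [-9.00374373e+01 -5.37799501e-03  6.84431052e+01]
stud_tip 0.77 [272.6, 139.8, 361.9, 208.7]
stud_tip 0.58 [304.0, 232.4, 325.0, 308.8]
dock_seat 0.87 [441.5, 215.0, 478.5, 247.9]
dock_seat 0.7 [300.6, 168.3, 340.6, 203.1]
dock 0.91 [273.3, 140.3, 361.6, 208.8]
dock 0.65 [421.2, 189.6, 500.4, 264.6]
[array([409., 215.]), array([410., 207.])]
```

View pics/c8.png

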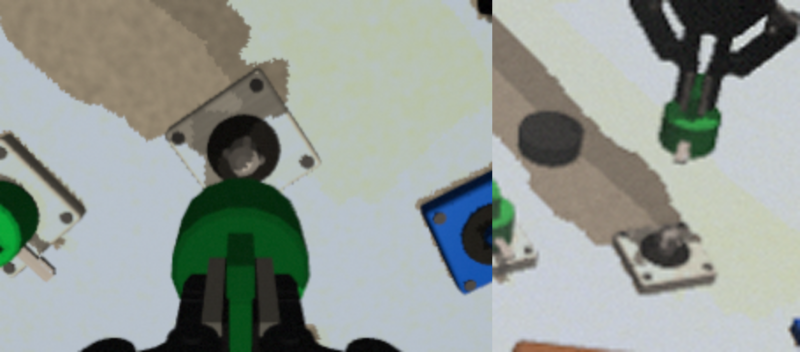

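```bash
python3 - <<'E'
from fit import *
p=bot.camera('wrist');o=bot.get_obs();T=rot(o['tcp_rot'])
im=p['frame']; h=cv2.cvtColor(im,cv2.COLOR_RGB2HSV)
m=cv2.inRange(h,(45,80,12),(85,255,255)); k,l,s,c=cv2.connectedComponentsWithStats(m); i=l[215,317]; v,u=np.nonzero(l==i);print(s[i])
x0,y0,w,hh,_=s[i]
zb=.005+o['ee_pos'][2]-.0024
top=u[v==y0].mean(); far=atz(p,(x0+w/2-.5,y0-.5),zb)
print('cover ctr (far rim)',(far-T@[0,0,.023]).round(4))
for z in (zb+.031,):
  row=int(np.median(v[u==x0])); print('width',row,np.linalg.norm(atz(p,(x0-.5,row),z)-atz(p,(x0+w-.5,row),z)))
print('cover proj sil at tcp: far rim',proj(p,[*(o['ee_pos'][:2]+(T@[0,0,.023])[:2]),zb]))
# washer: dark pixels fit
g=cv2.cvtColor(im,cv2.COLOR_RGB2GRAY)
for z,uv in((.016,(317.9,184.9)),): print('dock from holes',atz(p,uv,z).round(4))
sx,sy=800/910*2,352/400*2
for cr in [(178,138),(307,161),(257,85)]: print(atz(p,(180+cr[0]/sx,100+cr[1]/sy),.016).round(4))
# washer edge points: left, right, top extents of dark region
d=(g<45)&(h[...,1]<120);k,l2,s2,c2=cv2.connectedComponentsWithStats(d.astype(np.uint8))
for j in range(1,k):
    if s2[j,4]>60 and 120<c2[j][1]<210 and 260<c2[j][0]<370:
        print(s2[j]);x,y,w,hh,_=s2[j]
        vv,uu=np.nonzero(l2==j)
        P=[]
        for a in range(x,x+w):
            P.append(atz(p,(a,vv[uu==a].min()-.5),.018)[:2])
        P=np.array(P);A=np.c_[2*P,np.ones(len(P))];q=np.linalg.lstsq(A,(P**2).sum(1),rcond=None)[0];print('circle',q[:2],np.sqrt(q[2]+q[:2]@q[:2]))
E
```

```text
[ 278  201   78  106 4196]
cover ctr (far rim) [0.5438 0.2518 0.1338]
width 251 0.04414690441663005
cover proj sil at tcp: far rim [316.26139904 202.49649372]
dock from holes [0.5449 0.2532 0.016 ]
[0.5242 0.2201 0.016 ]
[0.566  0.2868 0.016 ]
[0.5121 0.275  0.016 ]
[297 165  41  38 882]
circle [0.54387195 0.25267794] 0.02098197158110548
```

```bash
python3 -m inch '[[[1,10,0],[0,0,0],0],[[1,25,0],[0,0,0],0],[[1,45,0],[0,0,0],0],[[1,60,0],[0,0,0],0],[[1,72,0],[0,0,0],0],[[1,80,0],[0,0,0],0],[[1,84,0],[0,0,0],0],[[1,84,0],[0,0,0],0],[[1,84,0],[0,0,0],0]]' 110
python3 - <<'E'
from h import *
o=bot.get_obs();print(o['wrist_force'])
p=shot('wrist','w9.png');s=shot('scene','s9.png')
a=cv2.resize(cv2.imread('pics/w9.png')[100:300,180:460],(560,400));b=cv2.imread('pics/s9.png')[160:260,365:452];b=cv2.resize(b,(350,400),interpolation=cv2.INTER_CUBIC)
cv2.imwrite('pics/c9.png',cv2.resize(np.hstack([a,b]),(800,352)))
E
```

```text
time: 13.2
ee_pos: [0.5458, 0.2523, 0.0479]
tcp_rot: [-90.1, -0.1, 68.5]
wrist_force: [-0.1, 0.3, -0.5]
opening: 0.0058
[-0.06379965  0.26172206 -0.49109988]
```

View pics/c9.png

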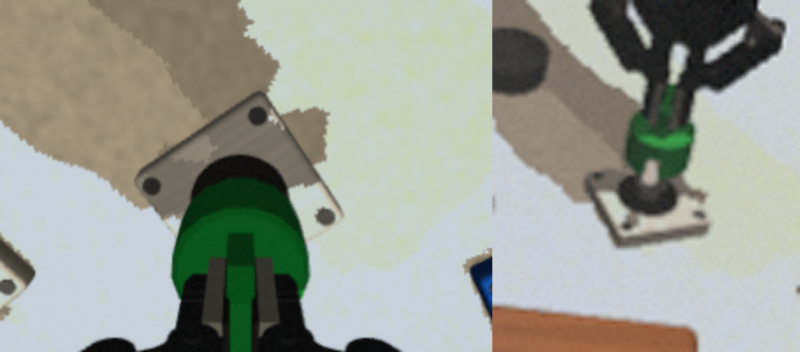

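```bash
python3 -m inch '[[[0,4,0],[0,0,0],0],[[0,8,0],[0,0,0],0],[[0,11,0],[0,0,0],0],[[0,13,0],[0,0,0],0],[[0,15,0],[0,0,0],0],[[0,16,0],[0,0,0],0],[[0,17,0],[0,0,0],0],[[0,17,0],[0,0,0],0]]' 120; python3 - <<'E'
from h import *
o=bot.get_obs();print(o['wrist_force'],o['torque'],o['ee_pos'])
E
```

```text
time: 14.1
ee_pos: [0.5462, 0.2521, 0.0312]
tcp_rot: [-90.1, -0.1, 68.5]
wrist_force: [1.2, -1.2, -0.4]
opening: 0.0052
[ 1.22493303 -1.24953721 -0.43646144] [-0.40223807 -0.33699433  0.01454576] [0.54620052 0.25206424 0.03115348]
```

```bash
python3 -m inch '[[[0,2,-0.5],[0,0,0],0],[[0,4,-0.5],[0,0,0],0],[[0,6,-0.5],[0,0,0],0],[[0,8,-0.5],[0,0,0],0],[[0,10,-0.5],[0,0,0],0],[[0,10,-0.5],[0,0,0],0]]' 120; python3 - <<'E'
from h import *
o=bot.get_obs();print(o['wrist_force'],o['torque'],o['ee_pos'])
E
```

```text
time: 14.7
ee_pos: [0.546, 0.2517, 0.0194]
tcp_rot: [-90.0, 0.0, 68.5]
wrist_force: [1.9, 0.1, -11.0]
opening: 0.0056
[  1.88982079   0.14662916 -10.97275706] [ 0.14403676 -0.54029289 -0.00952252] [0.54602615 0.25170597 0.01940558]
```

```bash
python3 -m inch '[[[0,2,-0.5],[0,0,0],0],[[0,3,-0.5],[0,0,0],0],[[0,4,-0.5],[0,0,0],0],[[0,5,-0.5],[0,0,0],0],[[0,6,-0.5],[0,0,0],0],[[0,6,-0.5],[0,0,0],0]]' 120; python3 - <<'E'
from h import *
o=bot.get_obs();print(o['wrist_force'],o['torque'],o['ee_pos'])
E
```

```text
time: 15.3
ee_pos: [0.5468, 0.2517, 0.0155]
tcp_rot: [-90.1, -0.1, 68.5]
wrist_force: [-4.8, -2.0, 11.6]
opening: 0.0059
[-4.82327134 -2.01342923 11.60023013] [-0.49466175  1.07737344 -0.00945049] [0.54677216 0.25173207 0.01552055]
```

```bash
python3 -m inch '[[[0,3,0.7],[0,0,0],0],[[0,4,0.7],[0,0,0],0],[[0,5,0.7],[0,0,0],0],[[0,5,0.7],[0,0,0],0],[[0,5,0.7],[0,0,0],0],[[0,5,0.7],[0,0,0],0]]' 120; python3 - <<'E'
from fit import *
o=bot.get_obs();print(o['wrist_force'],o['torque'],o['ee_pos'])
p=shot('wrist','w10.png');s=shot('scene','s10.png')
print(bot.get_obs()['wrist_force'])
a=cv2.resize(cv2.imread('pics/w10.png')[100:300,180:460],(560,400));b=cv2.imread('pics/s10.png')[160:260,365:452];b=cv2.resize(b,(350,400),interpolation=cv2.INTER_CUBIC)
cv2.imwrite('pics/c10.png',cv2.resize(np.hstack([a,b]),(800,352)))
E
```

```text
time: 15.9
ee_pos: [0.547, 0.2519, 0.0154]
tcp_rot: [-90.3, -0.2, 68.4]
wrist_force: [-9.6, -7.4, 30.9]
opening: 0.0053
[-9.55358832 -7.35458009 30.88389395] [-1.62698098  2.39775777 -0.05735119] [0.54700212 0.25189181 0.01541513]
[-10.82880223  -7.24840784  30.67919472]
```

View pics/c10.png

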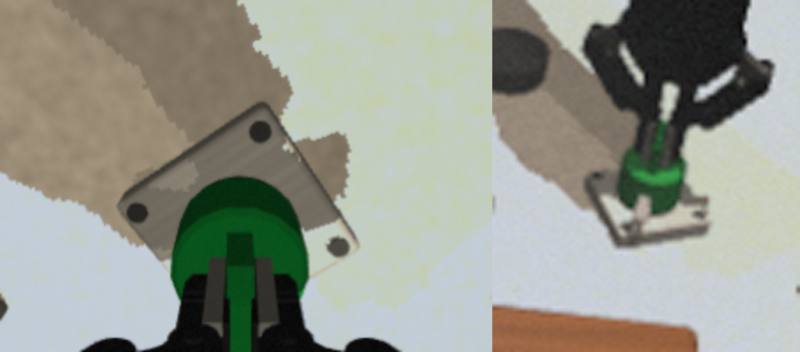

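The TCP stayed at 15.4–15.5 mm while the push rose from 12 to 31 N, so the cover is on the rigid stop. In the picture it covers the washer and sits upright on the dock.

```bash
python3 -c "
from workcell import bot
print(bot.job_done()); o=bot.get_obs(); print(o['time'],o['wrist_force'],o['opening'])"
```

```text
the job is handed in; nothing more can be done
None
the job is handed in; nothing more can be done
```

I put the green cover on the bare dock, pushed it past the catches and down to the stop, and handed the job in at about 16 s. The arm was still gripping the ring (120 N) and pressing down with about 31 N.

**Last checks:**
- **Click:** the wrist force flipped to an 11 N downward pull with the cover's underside about 4 mm above the washer, as expected once it is past the catches.
- **Fully home:** the tool height stayed at 15.4–15.5 mm while the push rose from 12 to 31 N. That is within 0.1 mm of the height I had worked out for fully home. The last pictures show the cover upright and hiding the washer.
- **Grip:** the ring was still held, with the fingers 5.3 mm apart. That is less than the ring's stated 8 mm, so I take it to be squeezed.

**What disagreed:**
- **Fingertip position:** the first grasp closed on nothing. The fingertips ended about 36–40 mm short of the reported TCP, so I went lower using the camera and the force reading. The missed try moved nothing.
- **Side load:** about 13 N of sideways force remained while pressing.
- **Other objects:** none was touched that I know of, but I did not check each one at the end.

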